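# Teach the bench tester the throttle's closed and full-open positions

### The arm

A 6-joint arm with a two-finger parallel gripper is mounted at the origin on the work surface. World frame = base frame: x ahead of the robot, y to its left, z up, the work surface at z = 0. Lengths are in m, angles in rad, forces in N, time in s.
With the tool pointing down it reaches from about 0.4 to 0.925 m from the base axis. Payload 3.4 kg.
Tool frame: the origin (TCP) lies between the finger pads; the fingertips stand 14 mm ahead of it and the grasp point (between the pads) lies 5 mm behind it; y points along the fingers, x is the direction in which the jaws open and shut, and the axes are right-handed (so a half turn about y gives the same grasp; the last joint's range is limited). The gripper opens to 85 mm and grips with 20 to 120 N. Pads are 22 mm wide; open, the fingers measure 114 mm over their backs; the gripper's body (76 mm by 85 mm) begins 54 mm behind the grasp point. The pads swing forward as they close: fully open they stand 13 mm farther back than shut.
Start: joints at [1.272, 0.307, 1.506, -0, 1.328, -0.073], TCP at [0.128, 0.561, 0.245] pointing down, gripper open.
Joint ranges: [-3.12, 3.12], [-1.05, 2.28], [0.14, 2.33], [-1.42, 4.57], [0.1, 2.73], [-2.68, 2.68]. Speed limits (rad/s): [2.57, 2.57, 3.14, 3.14, 3.14, 3.14].

### API

Orientations are given as a unit quaternion [x, y, z, w].
In Python, from cell import robot, capture, get_calibration gives the robot as it stands.
- The arm moves only by the tool jog_arm, never from a script. Its argument "targets" is a list of rows, each an object of numbers: "ax", "ay", "az": the turn, a rotation vector about the tool's x, y, z in degrees; "x", "y", "z": the shift along the tool's x, y, z in m; "hand": the closure, from 0 (fully open) to 1 (shut). In form: [{"ax": .., "ay": .., "az": .., "x": .., "y": .., "z": .., "hand": ..}, ...]. A call has 1 to 12 rows; each row shifts and turns the commanded pose from where the row before left it, along the tool's axes as they then stand; what a row does not reach is not made up. A row lasts 1/10 s, in which the tool goes at most 50 mm and 8.59 degrees, less where a joint would pass 70% of its speed; a pose out of reach is approached as far as the arm can. A call with a gripper value outside its range is refused whole. The fingers move at their own pace and stop on an object; "grip_force" is the grip in N (left out, the last holds). Time passes only in rows, so rows that do not move let the fingers close. It gives the time, the measured TCP pose, the force and the opening at its end, in the units of the state.
- robot.read_state(): the state, without advancing time (a new reading comes with each control period).
- capture(name): name is "scene" or "top" or "wrist"; returns (picture, depth): 384x512x3 uint8, red, green, blue; 384x512 float32, m along the optical axis (not along the pixel's ray), 0 where there is no reading.
- get_calibration(name): a dict with "fx", "fy", "cx", "cy" (pixels), "cam_to_world" (4x4, takes a point from camera to world coordinates). Camera axes: x right, y down, z forward; pixel columns grow to the right and rows downward; lengths in m; the calibration is good to about 2 mm. The wrist camera is an equidistant fisheye: a pixel r from the principal point sees the ray r / f radians off the axis. A picture is of the moment at which its call begins: read the wrist's pose just before it. get_calibration takes no time and is no camera call; for the wrist camera it gives the pose at the moment of the call.
- robot.sign_off(): hands the job in, once; it reports no verdict.
The state is a dict: "t": time; "q": joint angles; "joint_vel": joint speeds; "tau": joint torques, N m; "eef_pos": TCP position; "tcp_rot": TCP orientation; "wrist_force": force on the tool from outside, world axes, zero at the start; "moment": the same for the moment, N m; "opening": finger opening in m.
Only numpy, scipy, OpenCV 4.12 (cv2) and the standard library are available. Lean on these libraries where they do the work, as an engineer would, in place of code of your own. Each camera call takes 0.05 s, during which the arm holds its last target.

### The job

Teach the tester the two end positions of the throttle, pushing only with closed fingers: switch the tester on by pressing the raised far end of its rocker right down, press the round key fully down for a moment while the throttle is still closed, push the throttle lever away from the robot to its full-open stop and leave it there, then press the square key fully down for a moment. Do not press the small bar-shaped erase key between them. Pick nothing up: the tester stays standing where it is and the other parts on the bench stay undisturbed.

Things in the scene. Friction and masses are not known exactly. Their poses are not given: they have to be found in the camera images.
- tester: Loose flat aluminium box, 110 (x) x 230 (y) x 50 mm high, 0.9 kg, on the left or right half of the bench. Origin: centre of its underside; x points away from the robot (give or take 0.4 rad), y to its left, z up. Four black plastic controls in a row on top, at x = 0: rocker at y = +84 mm, round key +26, bar-shaped erase key -28, square key -82 mm.
- rocker_end (a point): Spot on top of the rocker's far half, 24 mm from its pivot. The rocker is a shallow V, 56 (x) x 30 (y) mm, pivoting about the tester's y at its middle, 60 mm above the bench. Off: near half level, far half sloping up, this spot 67 mm above the bench. On: far half level, this spot 60 mm above the bench. It takes under 3 N here and stays where it is left.
- rocker (a joint): Rocker angle, rad: 0 off (far end up), 0.30 fully on (far half pressed down level). Starts at 0 to 0.04.
- round_key_top (a point): Centre of the top of the round key, a disc 30 mm in diameter, 64 mm above the bench when up; goes straight down 6 mm.
- round_key (a joint): Travel of the round key, m: 0 up, 0.006 fully down; springs back; about 5 N to push fully down. Stores the closed position.
- square_key_top (a point): Centre of the top of the square key, 28 x 28 mm, 64 mm above the bench when up; goes straight down 6 mm.
- square_key (a joint): Travel of the square key, m: 0 up, 0.006 fully down; springs back; about 5 N to push fully down. Stores the full-open position.
- bar_key_top (a point): Centre of the top of the erase key, a small bar 24 (x) x 10 (y) mm, 57 mm above the bench, between the round and the square key. Not to be pressed.
- bar_key (a joint): Travel of the erase key, m: 0 up, 0.004 fully down; springs back.
- throttle: Aluminium throttle body with a round bore, bolted down, 140 (x) x 120 (y) mm, flat top 100 mm above the bench, on the half without the tester. Origin: centre of its underside; x points away from the robot (give or take 0.4 rad), y to its left. A flat steel lever with a cross pin at its end, 70 mm from the shaft, stands at its left (+y) face; shaft along y, 78 mm above the bench.
- lever_pin (a point): Middle of the lever's cross pin, a bar 12 mm thick, 50 mm long along the throttle's y, at y = +91 mm in its frame. Closed: 34 mm nearer the robot than the shaft, 139 mm above the bench. It swings over the shaft (148 mm) to 24 mm beyond it (144 mm), full open. Push it along the throttle's +x from the robot's side, with vertical fingertips about 120 mm above the bench.
- lever (a joint): Lever angle, rad: 0 closed, 0.85 at the full-open stop; stays where it is left; about 1 N at the pin to move it. Starts at 0 to 0.06.
- injector: Loose steel fuel injector standing upright, 24 mm in diameter, 66 mm high; origin under its centre. Leave alone.
- socket: Loose dark steel socket standing upright, 30 mm in diameter, 45 mm high; origin under its centre. Leave alone.
- spanner: Loose steel spanner lying at the back. Leave alone.
- screwdriver: Loose screwdriver with a black handle lying at the back. Leave alone.
- spray_can: Loose grey spray can standing at the back, 60 mm in diameter, 150 mm high; origin under its centre. Leave alone.
- gasket: Loose flat cork ring, 80 mm in diameter, 6 mm thick, lying near the robot; origin under its centre. Leave alone.
- mug: Loose white mug, 76 mm across, 85 mm high, near the robot; origin under its centre. Leave alone.

How it is judged:
On the way, in this order (a step that is already met when the one before it is completed fails the run):
1. the rocker is fully on (value of joint rocker above 0.25 rad), for 0.1 s.
2. the round key is fully down with the throttle closed (value of joint round_key above 0.0045 m and value of joint rocker above 0.25 rad and value of joint lever below 0.12 rad), for 0.1 s.
3. the lever is at its full-open stop (value of joint lever above 0.77 rad), for 0.2 s.
4. the square key is fully down with the throttle full open (value of joint square_key above 0.0045 m and value of joint rocker above 0.25 rad and value of joint lever above 0.77 rad), for 0.1 s.
At the end, for the whole second after the job is handed in: The rocker is on (over 0.25 rad), the lever is at its full-open stop (over 0.77 rad), all three keys are up again (within 1.5 mm), the tester stands flat and still within 25 mm of where it was, and every other loose part is within 25 mm of where it was (value of joint rocker above 0.25 rad and value of joint lever above 0.77 rad and value of joint each of round_key, square_key, bar_key below 0.0015 m and height (world z) of tester below 0.005 m and distance of each of tester, injector, socket, spanner, screwdriver, spray_can, gasket, mug from where it was at the start of the episode below 0.025 m and angle between tester's own z axis and vertical below 0.05 rad and linear speed of tester below 0.01 m/s); the robot touches nothing.
It fails at once if the round key is pressed while the tester is off or the throttle is not closed (value of joint round_key above 0.003 m and (value of joint rocker below 0.2 rad or value of joint lever above 0.15 rad)).
It fails at once if the square key is pressed while the tester is off or the throttle is not fully open (value of joint square_key above 0.003 m and (value of joint rocker below 0.2 rad or value of joint lever below 0.7 rad)).
It fails at once if the erase key is pressed (over 2 mm) (value of joint bar_key above 0.002 m).
It fails at once if the tester is lifted, tipped or shoved (over 10 mm up, 0.1 rad, 25 mm) (height (world z) of tester above 0.01 m or angle between tester's own z axis and vertical above 0.1 rad or distance of tester from where it was at the start of the episode above 0.025 m).
It fails at once if another loose part is lifted or shifted by over 25 mm (distance of any of injector, socket, spanner, screwdriver, spray_can, gasket, mug from where it was at the start of the episode above 0.025 m).
It also fails if it takes over 69 s, if anything falls off the work surface, if the arm or the gripper's body presses on something with over 40 N, if the wrist force passes 120 N, or if a joint passes its speed limit or range.

## Working session

There is one attempt and no reset: what is moved stays moved. The work goes in short steps, Python scripts to look and compute and a tool call to move; the robot and the scene stay as the last step left them, time stands still between calls to the robot, and variables do not carry over. Pictures are saved under pics/ and viewed, and the job is handed in when it is done.

Besides the shell and the picture viewer there is one more tool, called after "Request:" as a command line: name --argument value ..., lists and objects as JSON in quotes. jog_arm: Moves the arm, as the interface text tells. Its arguments: {"type":"object","properties":{"targets":{"type":"array","items":{"type":"object","properties":{"ax":{"type":"number"},"ay":{"type":"number"},"az":{"type":"number"},"x":{"type":"number"},"y":{"type":"number"},"z":{"type":"number"},"hand":{"type":"number"}}}},"grip_force":{"type":"number"}},"required":["targets"]}

```bash
ls; mkdir -p pics
python3 - <<'E'
from cell import robot, capture, get_calibration
import cv2,numpy as np
s=robot.read_state()
print(s)
for n in ["scene","top"]:
    im,d=capture(n); c=get_calibration(n)
    np.savez(f"{n}0.npz",im=im,d=d,K=[c[k] for k in("fx","fy","cx","cy")],T=c["cam_to_world"])
    cv2.imwrite(f"pics/{n}0.png",cv2.resize(im[:,:,::-1],(800,600),interpolation=cv2.INTER_CUBIC))
    print(n,c)
E
```

```text
pics
{'t': 0.0, 'q': array([ 1.27251885e+00,  3.07566213e-01,  1.50765636e+00, -3.36677351e-06,
        1.32839639e+00, -7.34982575e-02]), 'joint_vel': array([ 0.00250708, -0.00148999, -0.00070952, -0.00076228, -0.00038046,
        0.00138546]), 'tau': array([ 1.04419643e-03, -4.57547951e+01, -2.51904541e+01,  1.23205186e-05,
        1.31893944e-02, -1.45401675e-06]), 'eef_pos': array([0.1279922 , 0.55989751, 0.24439132]), 'tcp_rot': array([ 0.55332676,  0.44017807, -0.44135971, -0.5525164 ]), 'wrist_force': array([-0.12799724,  0.05581592, -0.25098247]), 'moment': array([-0.02195037,  0.04257526, -0.03867523]), 'opening': 0.08577015317916462}
scene {'fx': 367.5264478888825, 'fy': 367.5264478888825, 'cx': 256.5043273843685, 'cy': 188.2249264271961, 'cam_to_world': array([[-0.16570089,  0.54730112, -0.82036863,  1.21682516],
       [ 0.98592909,  0.11055252, -0.1253873 ,  0.10394725],
       [ 0.02206921, -0.82960209, -0.55791875,  0.56622098],
       [ 0.        ,  0.        ,  0.        ,  1.        ]])}
top {'fx': 444.7432360227901, 'fy': 444.7432360227901, 'cx': 258.5092170764157, 'cy': 194.8749436011028, 'cam_to_world': array([[ 2.15774096e-02, -9.94417727e-01,  1.03285039e-01,
         4.36695005e-01],
       [-9.99766360e-01, -2.13295556e-02,  3.50370272e-03,
         3.02545663e-03],
       [-1.28112013e-03, -1.03336508e-01, -9.94645628e-01,
         1.34165630e+00],
       [ 0.00000000e+00,  0.00000000e+00,  0.00000000e+00,
         1.00000000e+00]])}
```

View pics/top0.png

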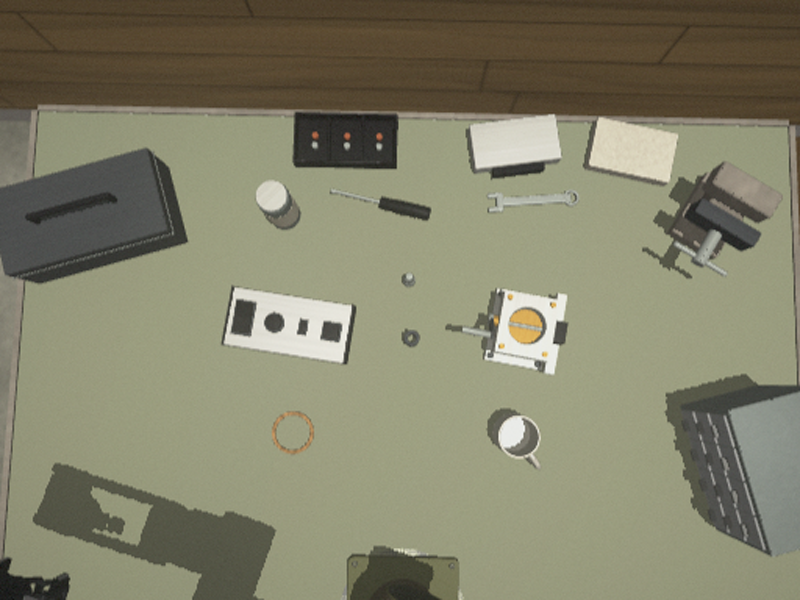

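View pics/scene0.png

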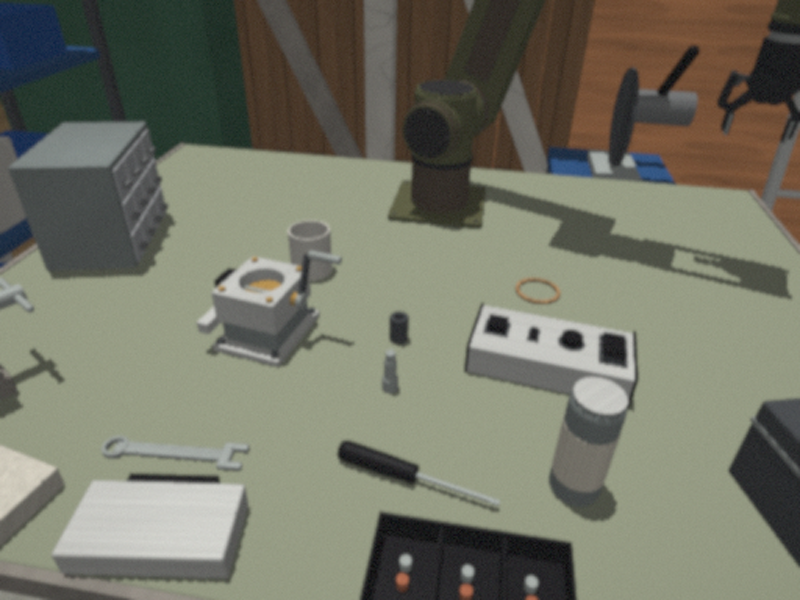

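```bash
python3 -c "
from scipy.spatial.transform import Rotation as R
print(R.from_quat([ 0.55332676,  0.44017807, -0.44135971, -0.5525164 ]).as_matrix().round(3))"
```

```text
[[ 0.223 -0.001 -0.975]
 [ 0.975 -0.002  0.223]
 [-0.002 -1.     0.   ]]
```

```bash
cat > h.py <<'E'
import numpy as np,cv2
def load(n):
    f=np.load(n); return f["im"],f["d"],f["K"],f["T"]
def ray(u,v,K,T):
    d=np.array([(u-K[2])/K[0],(v-K[3])/K[1],1.]); return T[:3,3],T[:3,:3]@d
def onz(u,v,z,K,T):
    o,d=ray(u,v,K,T); return o+d*(z-o[2])/d[2]
def dep(u,v,D,K,T):
    o,d=ray(u,v,K,T); return o+d*D[int(round(v)),int(round(u))]
E
python3 - <<'E'
from h import *
im,D,K,T=load("top0.npz")
x0,y0,x1,y1=135,175,240,240
crop=im[y0:y1,x0:x1]
g=cv2.cvtColor(crop,cv2.COLOR_RGB2GRAY)
white=((crop.min(2)>140)).astype(np.uint8)
cs,h=cv2.findContours(white,cv2.RETR_CCOMP,cv2.CHAIN_APPROX_NONE)
for c,hh in zip(cs,h[0]):
    a=cv2.contourArea(c)
    if a<15: continue
    r=cv2.minAreaRect(c); m=cv2.moments(c); u,v=m['m10']/m['m00']+x0,m['m01']/m['m00']+y0
    print("hole" if hh[3]>=0 else "outer",a,r,(u,v),"z50",onz(u,v,.05,K,T).round(4),"z62",onz(u,v,.062,K,T).round(4),"depth",dep(u,v,D,K,T).round(4))
    if hh[3]<0:
        for p in cv2.boxPoints(r): print("  corner",onz(p[0]+x0,p[1]+y0,.05,K,T).round(4))
def big(n,x0,y0,x1,y1,im,k):
    cv2.imwrite(n,cv2.resize(im[y0:y1,x0:x1,::-1],None,fx=k,fy=k,interpolation=cv2.INTER_CUBIC))
big("pics/t1.png",135,170,240,245,im,7)
big("pics/t2.png",275,170,380,245,im,7)
E
```

```text
outer 2801.5 ((48.791893005371094, 32.65135192871094), (77.35743713378906, 37.95089340209961), 8.972626686096191) (184.016598250937, 207.72532571836516) z50 [0.5286 0.2236 0.05  ] z62 [0.5277 0.2216 0.062 ] depth [0.5283 0.223  0.0534]
  corner [0.4892 0.3424 0.05  ]
  corner [0.5992 0.3304 0.05  ]
  corner [0.5685 0.1055 0.05  ]
  corner [0.4591 0.1195 0.05  ]
hole 165.0 ((76.71621704101562, 36.70270538330078), (14.138313293457031, 13.645115852355957), 9.462322235107422) (211.6818181818182, 211.78181818181818) z50 [0.5185 0.1427 0.05  ] z62 [0.5177 0.1414 0.062 ] depth [0.5177 0.1414 0.062 ]
hole 69.5 ((58.51923370361328, 33.903846740722656), (7.648529052734375, 11.374736785888672), 11.309932708740234) (193.35731414868104, 209.05515587529976) z50 [0.5253 0.1963 0.05  ] z62 [0.5244 0.1945 0.062 ] depth [0.5247 0.195  0.0583]
hole 148.5 ((40.250003814697266, 31.250001907348633), (13.435027122497559, 14.142135620117188), 45.0) (175.16386083052748, 206.09988776655445) z50 [0.5327 0.2496 0.05  ] z62 [0.5319 0.2473 0.062 ] depth [0.5315 0.2465 0.0664]
hole 325.5 ((20.513513565063477, 27.91891860961914), (15.124706268310547, 24.00225257873535), 9.462322235107422) (155.50025601638504, 202.89298515104966) z50 [0.5409 0.3073 0.05  ] z62 [0.5399 0.3045 0.062 ] depth [0.5399 0.3043 0.0628]
```

View pics/t1.png

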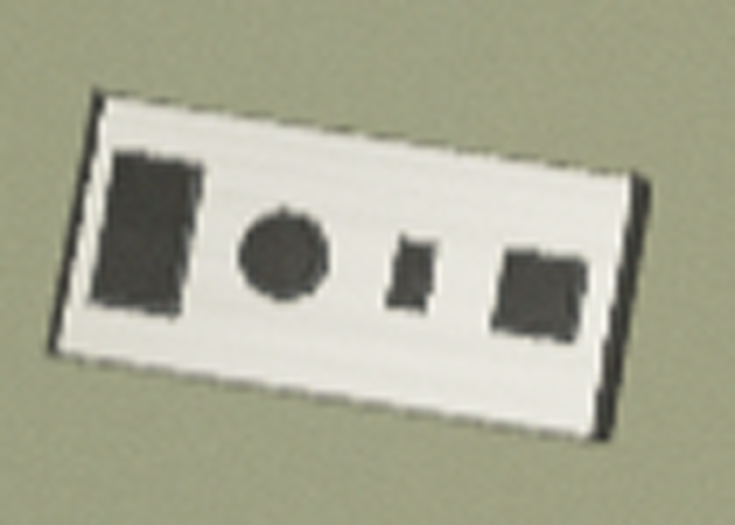

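View pics/t2.png

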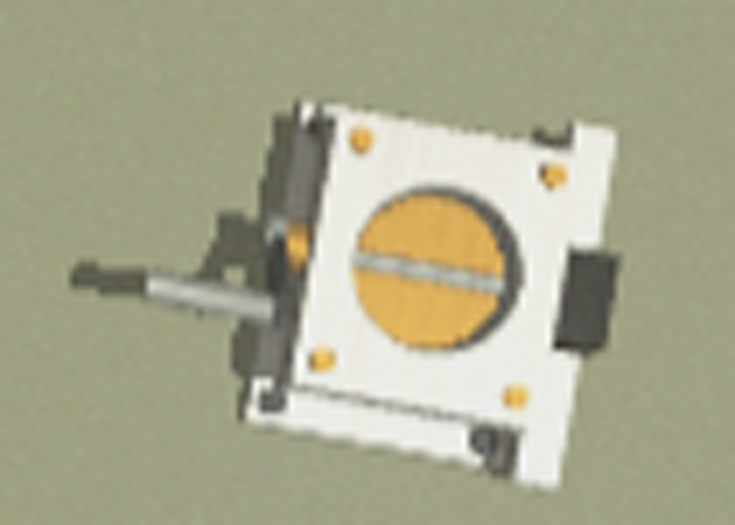

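Run:
```python
from h import *
im,D,K,T=load("top0.npz")
# pin pixels in full image
for u,v in [(148/7+275,285/7+170),(210/7+275,296/7+170),(270/7+275,306/7+170)]:
    print("pin",u,v,onz(u,v,.145,K,T).round(4),dep(u,v,D,K,T).round(4))
# world cloud of throttle region by depth
H,W=D.shape
u,v=np.meshgrid(np.arange(W),np.arange(H))
P=np.stack([(u-K[2])/K[0]*D,(v-K[3])/K[1]*D,D],-1)@T[:3,:3].T+T[:3,3]
z=P[...,2]
roi=(u>275)&(u<380)&(v>165)&(v<250)
m=roi&(abs(z-.1)<.008)
m8=m.astype(np.uint8); n,l,st,_=cv2.connectedComponentsWithStats(m8); k=1+st[1:,4].argmax()
q=P[l==k][:,:2]; r=cv2.minAreaRect((q*1000).astype(np.float32)); print("top plane",len(q),r,P[l==k][:,2].mean(), q.mean(0))
m=roi&(z>.115); q=P[m]; print("high px",len(q)); 
for row in q: print(row.round(4),end=' ')
print()
for name,(a,b) in dict(can=(270/800*512,190/600*384),inj=(408*.64,276*.64),sock=(410*.64,336*.64),mug=(517*.64,435*.64),driver=(430*.64,212*.64),gasket=(293*.64,432*.64)).items():
    print(name,dep(a,b,D,K,T).round(3))
```

```text
pin 296.14285714285717 210.71428571428572 [ 0.5202 -0.0951  0.145 ] [ 0.5203 -0.0951  0.1446]
pin 305.0 212.28571428571428 [ 0.5165 -0.119   0.145 ] [ 0.5161 -0.1184  0.1506]
pin 313.57142857142856 213.71428571428572 [ 0.5131 -0.1421  0.145 ] [ 0.5133 -0.1423  0.143 ]
top plane 1115 ((532.8223876953125, -223.56626892089844), (122.34426879882812, 112.48757934570312), 80.3060073852539) 0.10021228055290499 [ 0.53333667 -0.21769378]
high px 140
[0.4367 0.003  1.3417] [0.4367 0.003  1.3417] [0.4367 0.003  1.3417] [0.4367 0.003  1.3417] [0.4367 0.003  1.3417] [0.4367 0.003  1.3417] [0.4367 0.003  1.3417] [0.4367 0.003  1.3417] [0.4367 0.003  1.3417] [0.4367 0.003  1.3417] [0.4367 0.003  1.3417] [0.4367 0.003  1.3417] [0.4367 0.003  1.3417] [0.4367 0.003  1.3417] [0.4367 0.003  1.3417] [0.4367 0.003  1.3417] [0.4367 0.003  1.3417] [0.4367 0.003  1.3417] [0.4367 0.003  1.3417] [0.4367 0.003  1.3417] [0.4367 0.003  1.3417] [ 0.5334 -0.1464  0.1181] [ 0.5335 -0.1492  0.1173] [ 0.5277 -0.0947  0.1433] [ 0.53   -0.1453  0.1272] [ 0.5299 -0.1479  0.1283] [ 0.5247 -0.0944  0.1473] [ 0.5249 -0.0974
[... 2346 characters left out ...]
0.5123 -0.1379  0.1446] [ 0.512  -0.1399  0.1503] [ 0.5125 -0.1435  0.1429] [ 0.5127 -0.1465  0.1409] [ 0.5096 -0.1354  0.1434] [ 0.5095 -0.1378  0.146 ] [ 0.5099 -0.1411  0.1407] [ 0.51   -0.144   0.1395] [ 0.5099 -0.1463  0.1427] [ 0.5075 -0.1443  0.1367] [ 0.5076 -0.1471  0.1361] [0.4367 0.003  1.3417] [0.4367 0.003  1.3417] [0.4367 0.003  1.3417] [0.4367 0.003  1.3417] [0.4367 0.003  1.3417] [0.4367 0.003  1.3417] [0.4367 0.003  1.3417] [0.4367 0.003  1.3417] [0.4367 0.003  1.3417] [0.4367 0.003  1.3417] [0.4367 0.003  1.3417] 
can [0.757 0.246 0.152]
inj [0.621 0.001 0.073]
sock [ 0.515 -0.005  0.008]
mug [ 0.331 -0.212  0.006]
driver [ 0.759 -0.039  0.004]
gasket [ 0.327  0.214 -0.001]
```

Request:
jog_arm --targets '[{"ay": -5.1,"hand": 1},{"x": -0.0178,"y": 0.0045,"z": -0.0424,"hand": 1},{"x": -0.0178,"y": 0.0045,"z": -0.0424,"hand": 1},{"x": -0.0178,"y": 0.0045,"z": -0.0424,"hand": 1},{"x": -0.0178,"y": 0.0045,"z": -0.0424,"hand": 1},{"x": -0.0178,"y": 0.0045,"z": -0.0424,"hand": 1},{"x": -0.0178,"y": 0.0045,"z": -0.0424,"hand": 1},{"x": -0.0178,"y": 0.0045,"z": -0.0424,"hand": 1},{"x": -0.0178,"y": 0.0045,"z": -0.0424,"hand": 1},{"x": -0.0178,"y": 0.0045,"z": -0.0424,"hand": 1},{"x": -0.0178,"y": 0.0045,"z": -0.0424,"hand": 1},{"x": -0.0178,"y": 0.0045,"z": -0.0424,"hand": 1}]' --grip_force 30

```text
invalid input at $.targets[0]: expected keys ax, ay, az, x, y, z, hand
```

```bash
cat >> h.py <<'E'
def delta(s,tgt,tx=None):
    from scipy.spatial.transform import Rotation as R
    M=R.from_quat(s["tcp_rot"]).as_matrix()
    d=np.array(tgt)-s["eef_pos"]
    yaw=np.arctan2(M[1,0],M[0,0])
    print("t",round(s["t"],2),"pos",s["eef_pos"].round(4),"toolx yaw",round(float(yaw),4),"tilt",M[:,1].round(3),"tool delta xyz",(M.T@d).round(4),"F",s["wrist_force"].round(2),"op",round(s["opening"],4))
E
python3 - <<'E'
from h import *
from cell import robot,capture
s=robot.read_state(); delta(s,[.5638,.3028,.095])
E
```

```text
t 0.1 pos [0.128  0.56   0.2445] toolx yaw 1.346 tilt [-0.    -0.002 -1.   ] tool delta xyz [-0.1533  0.1497 -0.4821] F [0.39 0.23 0.  ] op 0.085
```

All keys are needed in each row.

Request:
jog_arm --targets '[{"ax": 0,"ay": -5.1,"az": 0,"x": 0,"y": 0,"z": 0,"hand": 1},{"ax": 0,"ay": 0,"az": 0,"x": -0.0178,"y": 0.0045,"z": -0.0424,"hand": 1},{"ax": 0,"ay": 0,"az": 0,"x": -0.0178,"y": 0.0045,"z": -0.0424,"hand": 1},{"ax": 0,"ay": 0,"az": 0,"x": -0.0178,"y": 0.0045,"z": -0.0424,"hand": 1},{"ax": 0,"ay": 0,"az": 0,"x": -0.0178,"y": 0.0045,"z": -0.0424,"hand": 1},{"ax": 0,"ay": 0,"az": 0,"x": -0.0178,"y": 0.0045,"z": -0.0424,"hand": 1},{"ax": 0,"ay": 0,"az": 0,"x": -0.0178,"y": 0.0045,"z": -0.0424,"hand": 1},{"ax": 0,"ay": 0,"az": 0,"x": -0.0178,"y": 0.0045,"z": -0.0424,"hand": 1},{"ax": 0,"ay": 0,"az": 0,"x": -0.0178,"y": 0.0045,"z": -0.0424,"hand": 1},{"ax": 0,"ay": 0,"az": 0,"x": -0.0178,"y": 0.0045,"z": -0.0424,"hand": 1},{"ax": 0,"ay": 0,"az": 0,"x": -0.0178,"y": 0.0045,"z": -0.0424,"hand": 1},{"ax": 0,"ay": 0,"az": 0,"x": 0,"y": 0,"z": 0,"hand": 1}]' --grip_force 30

```text
t: 1.3
eef_pos: [0.5292, 0.3233, 0.199]
tcp_rot: [0.535, 0.464, -0.463, -0.533]
wrist_force: [-1.0, 0.3, 0.3]
opening: 0.0001
```

Run:
```python
from h import *
from cell import robot,capture
s=robot.read_state(); delta(s,[.5638,.3028,.095])
```

```text
t 1.3 pos [0.5292 0.3233 0.199 ] toolx yaw 1.4297 tilt [ 0.002 -0.002 -1.   ] tool delta xyz [-0.0153  0.1041 -0.0369] F [-1.01  0.33  0.31] op 0.0001
```

Request:
jog_arm --targets '[{"ax": 0,"ay": 0,"az": 0,"x": -0.0077,"y": 0.02,"z": -0.0185,"hand": 1},{"ax": 0,"ay": 0,"az": 0,"x": -0.0077,"y": 0.02,"z": -0.0185,"hand": 1},{"ax": 0,"ay": 0,"az": 0,"x": 0,"y": 0.03,"z": 0,"hand": 1},{"ax": 0,"ay": 0,"az": 0,"x": 0,"y": 0.03,"z": 0,"hand": 1},{"ax": 0,"ay": 0,"az": 0,"x": 0,"y": 0,"z": 0,"hand": 1},{"ax": 0,"ay": 0,"az": 0,"x": 0,"y": 0,"z": 0,"hand": 1}]'

```text
t: 1.9
eef_pos: [0.5579, 0.3066, 0.0999]
tcp_rot: [-0.532, -0.464, 0.466, 0.533]
wrist_force: [1.0, 0.1, 0.6]
opening: -0.0003
```

Run:
```python
from h import *
from cell import robot,capture,get_calibration
s=robot.read_state(); delta(s,[.5638,.3028,.074])
im,d=capture("wrist"); print(get_calibration("wrist"))
cv2.imwrite("pics/w1.png",cv2.resize(im[:,:,::-1],(800,600)))
im,d=capture("scene")
cv2.imwrite("pics/s1.png",cv2.resize(im[150:290,270:450,::-1],None,fx=4,fy=4,interpolation=cv2.INTER_CUBIC))
```

```text
t 1.9 pos [0.5579 0.3066 0.0999] toolx yaw 1.4354 tilt [-0.002 -0.001 -1.   ] tool delta xyz [-0.0029  0.0259 -0.0064] F [0.96 0.07 0.59] op -0.0003
{'fx': 297.3186396354542, 'fy': 297.3186396354542, 'cx': 253.6068731309017, 'cy': 190.02360108887717, 'cam_to_world': array([[ 1.35291747e-01,  9.48117274e-01,  2.87697373e-01,
         4.86911719e-01],
       [ 9.90805598e-01, -1.29650213e-01, -3.86663751e-02,
         3.16447041e-01],
       [ 6.39767445e-04,  2.90283409e-01, -9.56940507e-01,
         2.28847867e-01],
       [ 0.00000000e+00,  0.00000000e+00,  0.00000000e+00,
         1.00000000e+00]])}
```

View pics/w1.png

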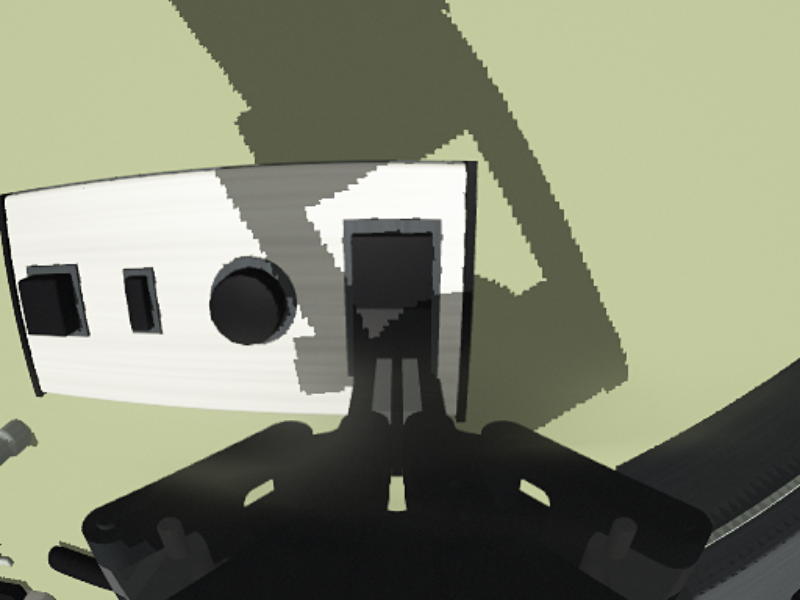

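View pics/s1.png

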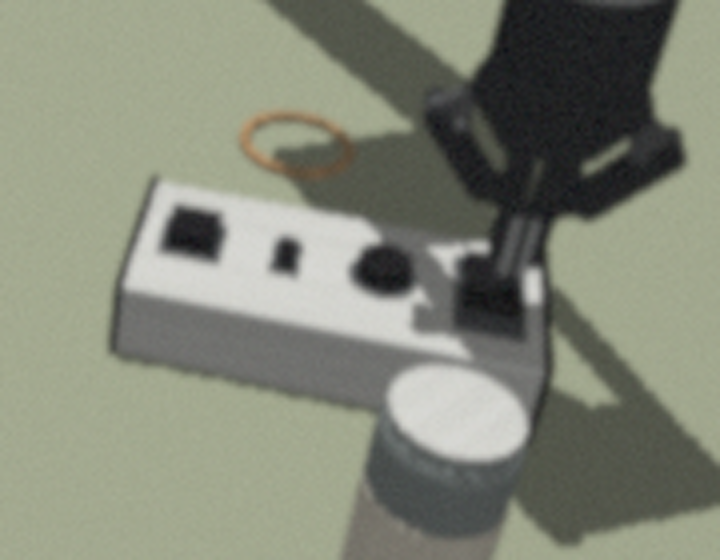

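```bash
cat >> h.py <<'E'
def fish(u,v,z,K,T):
    a=np.array([u-K[2],v-K[3]]); r=np.hypot(*a); th=r/K[0]
    d=T[:3,:3]@np.array([*(np.sin(th)*a/r),np.cos(th)]); o=T[:3,3]
    return o+d*(z-o[2])/d[2]
E
python3 - <<'E'
from h import *
K=[297.3186396354542]*2+[253.6068731309017,190.02360108887717]
T=np.array([[ 1.35291747e-01,  9.48117274e-01,  2.87697373e-01,4.86911719e-01],[ 9.90805598e-01, -1.29650213e-01, -3.86663751e-02,3.16447041e-01],[ 6.39767445e-04,  2.90283409e-01, -9.56940507e-01,2.28847867e-01],[0,0,0,1]])
for n,u,v,z in [("round",246,307,.064),("roundL",210,307,.064),("roundR",283,307,.064),("bar",138,303,.057),("squareTL",20,275,.064),("squareBR",76,334,.064),("sq",48,305,.064),("rockNearL",352,235,.06),("rockNearR",434,235,.06)]:
    print(n,fish(u*.64,v*.64,z,K,T).round(4))
E
```

```text
round [0.5326 0.2516 0.064 ]
roundL [0.5306 0.2364 0.064 ]
roundR [0.5346 0.2665 0.064 ]
bar [0.5261 0.1981 0.057 ]
squareTL [0.5017 0.1352 0.064 ]
squareBR [0.5342 0.1622 0.064 ]
sq [0.5185 0.1494 0.064 ]
rockNearL [0.5119 0.2967 0.06  ]
rockNearR [0.516  0.3266 0.06  ]
```

Request:
jog_arm --targets '[{"ax": 0,"ay": 0,"az": 0,"x": -0.0012,"y": 0.007,"z": -0.006,"hand": 1},{"ax": 0,"ay": 0,"az": 0,"x": 0,"y": 0,"z": 0,"hand": 1},{"ax": 0,"ay": 0,"az": 0,"x": 0,"y": 0,"z": 0,"hand": 1},{"ax": 0,"ay": 0,"az": 0,"x": 0,"y": 0,"z": 0,"hand": 1}]'

```text
t: 2.4
eef_pos: [0.5647, 0.3045, 0.0937]
tcp_rot: [0.533, 0.465, -0.465, -0.533]
wrist_force: [-0.3, -0.6, 0.8]
opening: -0.0001
```

Run:
```python
from h import *
from cell import robot,capture,get_calibration
s=robot.read_state(); delta(s,[.5641,.3045,.074])
```

```text
t 2.4 pos [0.5647 0.3045 0.0937] toolx yaw 1.4349 tilt [ 0.  0. -1.] tool delta xyz [-0.0001  0.0197  0.0006] F [-0.28 -0.59  0.79] op -0.0001
```

On the spot over the rocker end. Lowering, with small rows.

Request:
jog_arm --targets '[{"ax": 0,"ay": 0,"az": 0,"x": 0,"y": 0.006,"z": 0,"hand": 1},{"ax": 0,"ay": 0,"az": 0,"x": 0,"y": 0.005,"z": 0,"hand": 1},{"ax": 0,"ay": 0,"az": 0,"x": 0,"y": 0.003,"z": 0,"hand": 1},{"ax": 0,"ay": 0,"az": 0,"x": 0,"y": 0.003,"z": 0,"hand": 1},{"ax": 0,"ay": 0,"az": 0,"x": 0,"y": 0.002,"z": 0,"hand": 1},{"ax": 0,"ay": 0,"az": 0,"x": 0,"y": 0.0,"z": 0,"hand": 1},{"ax": 0,"ay": 0,"az": 0,"x": 0,"y": 0.0,"z": 0,"hand": 1}]'

```text
t: 3.1
eef_pos: [0.5642, 0.3045, 0.0741]
tcp_rot: [-0.533, -0.465, 0.465, 0.533]
wrist_force: [-0.6, -0.5, 1.2]
opening: 0.0003
```

Run:
```python
from h import *
from cell import robot,capture,get_calibration
s=robot.read_state(); delta(s,[.5641,.3045,.074])
im,d=capture("wrist")
cv2.imwrite("pics/w2.png",cv2.resize(im[:,:,::-1],(800,600)))
```

```text
t 3.1 pos [0.5642 0.3045 0.0741] toolx yaw 1.4349 tilt [-0.001 -0.    -1.   ] tool delta xyz [0.     0.0001 0.0001] F [-0.56 -0.53  1.19] op 0.0003
```

View pics/w2.png

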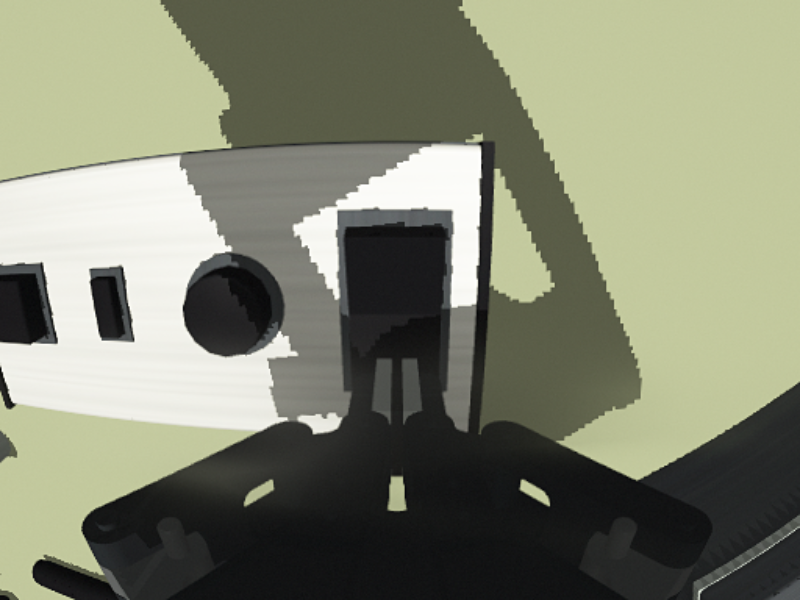

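Request:
jog_arm --targets '[{"ax": 0,"ay": 0,"az": 0,"x": 0,"y": 0.001,"z": 0,"hand": 1},{"ax": 0,"ay": 0,"az": 0,"x": 0,"y": 0,"z": 0,"hand": 1},{"ax": 0,"ay": 0,"az": 0,"x": 0,"y": 0,"z": 0,"hand": 1}]'

```text
t: 3.45
eef_pos: [0.5641, 0.3045, 0.074]
tcp_rot: [-0.533, -0.465, 0.465, 0.533]
wrist_force: [-1.3, -0.4, 6.0]
opening: -0.0002
```

Request:
jog_arm --targets '[{"ax": 0,"ay": 0,"az": 0,"x": 0,"y": 0.001,"z": 0,"hand": 1},{"ax": 0,"ay": 0,"az": 0,"x": 0,"y": 0,"z": 0,"hand": 1},{"ax": 0,"ay": 0,"az": 0,"x": 0,"y": 0,"z": 0,"hand": 1}]'

```text
t: 3.75
eef_pos: [0.5641, 0.3045, 0.0739]
tcp_rot: [-0.533, -0.465, 0.465, 0.533]
wrist_force: [-2.5, -0.9, 9.6]
opening: -0.0002
```

Request:
jog_arm --targets '[{"ax": 0,"ay": 0,"az": 0,"x": 0,"y": -0.015,"z": 0,"hand": 1},{"ax": 0,"ay": 0,"az": 0,"x": 0,"y": -0.017,"z": 0,"hand": 1},{"ax": 0,"ay": 0,"az": 0,"x": -0.029,"y": 0,"z": 0.012,"hand": 1},{"ax": 0,"ay": 0,"az": 0,"x": -0.029,"y": 0,"z": 0.012,"hand": 1},{"ax": 0,"ay": 0,"az": 0,"x": 0,"y": 0,"z": 0,"hand": 1},{"ax": 0,"ay": 0,"az": 0,"x": 0,"y": 0,"z": 0,"hand": 1},{"ax": 0,"ay": 0,"az": 0,"x": 0,"y": 0,"z": 0,"hand": 1}]'

```text
t: 4.45
eef_pos: [0.5337, 0.251, 0.1045]
tcp_rot: [0.533, 0.465, -0.464, -0.533]
wrist_force: [0.2, -0.3, -0.3]
opening: -0.0002
```

Run:
```python
from h import *
from cell import robot,capture,get_calibration
s=robot.read_state(); delta(s,[.5325,.2503,.078])
im,d=capture("wrist")
cv2.imwrite("pics/w3.png",cv2.resize(im[:,:,::-1],(800,600)))
```

```text
t 4.45 pos [0.5337 0.251  0.1045] toolx yaw 1.4349 tilt [ 0.001  0.001 -1.   ] tool delta xyz [-0.0009  0.0265  0.0012] F [ 0.15 -0.3  -0.27] op -0.0002
```

View pics/w3.png

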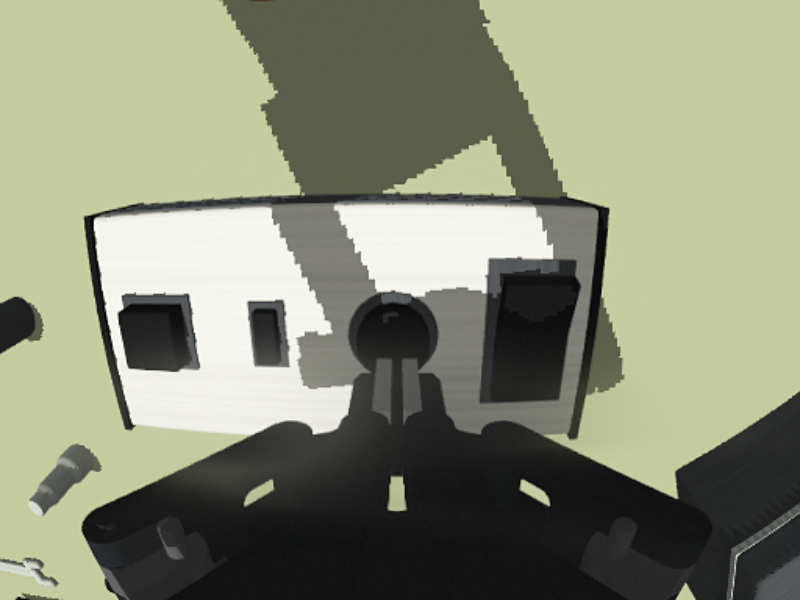

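The wrist view shows the rocker's near end raised (500–580, 275), so the tester is on. The fingers are centred on the round key (393, 330).

Request:
jog_arm --targets '[{"ax": 0,"ay": 0,"az": 0,"x": -0.0005,"y": 0.012,"z": 0.001,"hand": 1},{"ax": 0,"ay": 0,"az": 0,"x": 0,"y": 0.012,"z": 0,"hand": 1},{"ax": 0,"ay": 0,"az": 0,"x": 0,"y": 0.004,"z": 0,"hand": 1},{"ax": 0,"ay": 0,"az": 0,"x": 0,"y": 0.003,"z": 0,"hand": 1},{"ax": 0,"ay": 0,"az": 0,"x": 0,"y": 0.002,"z": 0,"hand": 1},{"ax": 0,"ay": 0,"az": 0,"x": 0,"y": 0,"z": 0,"hand": 1},{"ax": 0,"ay": 0,"az": 0,"x": 0,"y": 0,"z": 0,"hand": 1},{"ax": 0,"ay": 0,"az": 0,"x": 0,"y": 0,"z": 0,"hand": 1}]'

```text
t: 5.3
eef_pos: [0.5314, 0.2501, 0.072]
tcp_rot: [-0.533, -0.465, 0.465, 0.533]
wrist_force: [-2.5, -0.3, 7.8]
opening: -0.0001
```

Request:
jog_arm --targets '[{"ax": 0,"ay": 0,"az": 0,"x": 0,"y": 0.001,"z": 0,"hand": 1},{"ax": 0,"ay": 0,"az": 0,"x": 0,"y": 0,"z": 0,"hand": 1},{"ax": 0,"ay": 0,"az": 0,"x": 0,"y": 0,"z": 0,"hand": 1}]'

```text
t: 5.6
eef_pos: [0.5315, 0.2501, 0.0719]
tcp_rot: [-0.533, -0.465, 0.465, 0.533]
wrist_force: [-5.2, -0.5, 13.1]
opening: 0.0
```

Request:
jog_arm --targets '[{"ax": 0,"ay": 0,"az": 0,"x": 0,"y": -0.03,"z": 0,"hand": 1},{"ax": 0,"ay": 0,"az": 0,"x": 0,"y": -0.05,"z": 0,"hand": 1},{"ax": 0,"ay": 0,"az": 0,"x": 0,"y": -0.05,"z": 0,"hand": 1},{"ax": 0,"ay": 0,"az": 0,"x": -0.0403,"y": 0,"z": 0.0007,"hand": 1},{"ax": 0,"ay": 0,"az": 0,"x": -0.0403,"y": 0,"z": 0.0007,"hand": 1},{"ax": 0,"ay": 0,"az": 0,"x": -0.0403,"y": 0,"z": 0.0007,"hand": 1},{"ax": 0,"ay": 0,"az": 0,"x": -0.0403,"y": 0,"z": 0.0007,"hand": 1},{"ax": 0,"ay": 0,"az": 0,"x": -0.0403,"y": 0,"z": 0.0007,"hand": 1},{"ax": 0,"ay": 0,"az": 0,"x": -0.0403,"y": 0,"z": 0.0007,"hand": 1},{"ax": 0,"ay": 0,"az": 0,"x": -0.0403,"y": 0,"z": 0.0007,"hand": 1},{"ax": 0,"ay": 0,"az": 0,"x": -0.0403,"y": 0,"z": 0.0007,"hand": 1},{"ax": 0,"ay": 0,"az": 0,"x": 0,"y": 0,"z": 0,"hand": 1}]'

```text
t: 6.8
eef_pos: [0.4819, -0.0729, 0.2002]
tcp_rot: [0.534, 0.463, -0.464, -0.533]
wrist_force: [-0.7, 0.9, 0.0]
opening: -0.0001
```

Run:
```python
from h import *
from cell import robot,capture,get_calibration
s=robot.read_state(); delta(s,[.476,-.1085,.134])
im,d=capture("wrist")
cv2.imwrite("pics/w4.png",cv2.resize(im[:,:,::-1],(800,600)))
```

```text
t 6.8 pos [ 0.4819 -0.0729  0.2002] toolx yaw 1.4301 tilt [-0.    -0.002 -1.   ] tool delta xyz [-0.0359  0.0663  0.0009] F [-0.65  0.87  0.03] op -0.0001
```

View pics/w4.png

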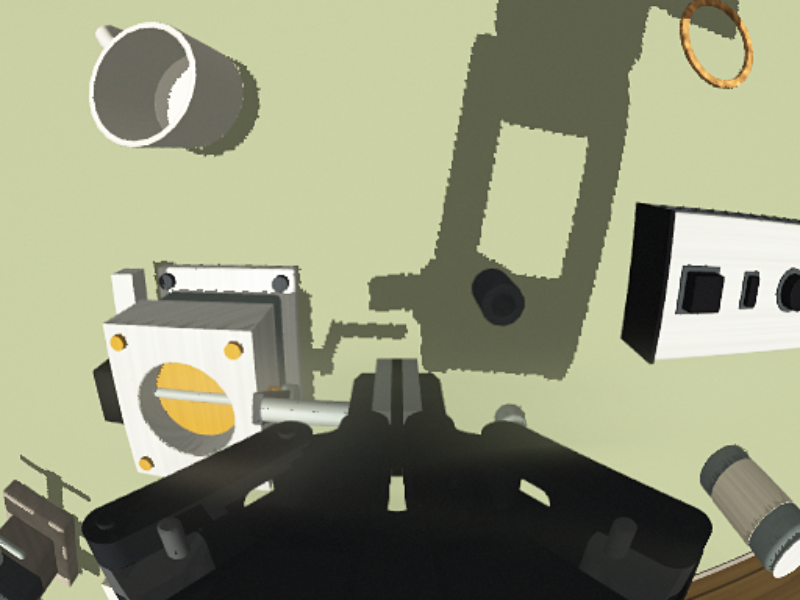

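Request:
jog_arm --targets '[{"ax": 0,"ay": 0,"az": 0,"x": -0.035,"y": 0,"z": 0,"hand": 1},{"ax": 0,"ay": 0,"az": 0,"x": 0,"y": 0,"z": 0,"hand": 1},{"ax": 0,"ay": 0,"az": 0,"x": 0,"y": 0,"z": 0,"hand": 1}]'

```text
t: 7.15
eef_pos: [0.478, -0.1027, 0.2001]
tcp_rot: [-0.533, -0.465, 0.465, 0.533]
wrist_force: [0.7, 0.3, -0.2]
opening: -0.0002
```

Run:
```python
from h import *
from cell import robot,capture,get_calibration
s=robot.read_state(); delta(s,[.476,-.1085,.134])
c=get_calibration("wrist");im,d=capture("wrist")
np.savez("w5.npz",im=im,d=d,K=[c[k] for k in("fx","fy","cx","cy")],T=c["cam_to_world"])
cv2.imwrite("pics/w5.png",cv2.resize(im[:,:,::-1],(800,600)))
```

```text
t 7.15 pos [ 0.478  -0.1027  0.2001] toolx yaw 1.4344 tilt [-0.     0.001 -1.   ] tool delta xyz [-0.0061  0.0661  0.0012] F [ 0.69  0.3  -0.21] op -0.0002
```

View pics/w5.png

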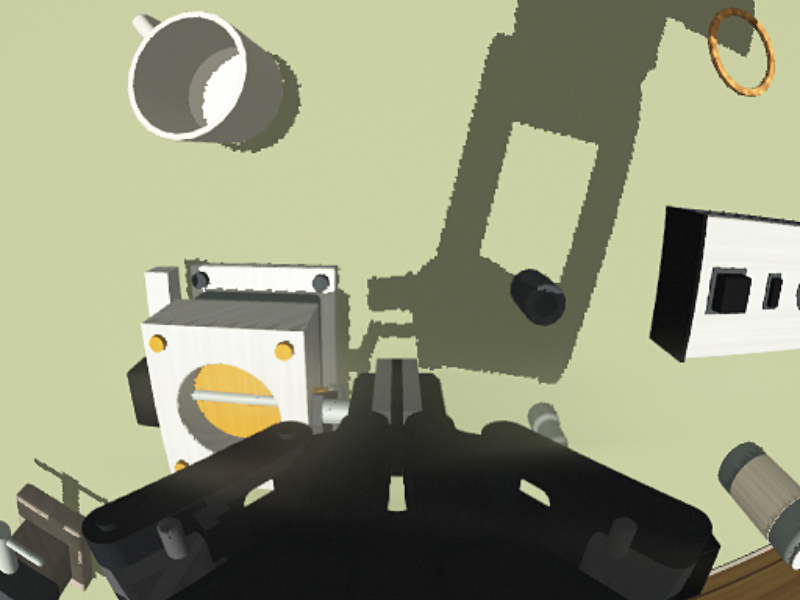

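Request:
jog_arm --targets '[{"ax": 0,"ay": 0,"az": 0,"x": -0.006,"y": 0.03,"z": 0.001,"hand": 1},{"ax": 0,"ay": 0,"az": 0,"x": 0,"y": 0.036,"z": 0,"hand": 1},{"ax": 0,"ay": 0,"az": 0,"x": 0,"y": 0,"z": 0,"hand": 1},{"ax": 0,"ay": 0,"az": 0,"x": 0,"y": 0,"z": 0,"hand": 1}]'

```text
t: 7.6
eef_pos: [0.4758, -0.108, 0.1341]
tcp_rot: [-0.532, -0.465, 0.466, 0.533]
wrist_force: [-0.1, -0.5, 0.3]
opening: 0.0001
```

Run:
```python
from h import *
from cell import robot,capture,get_calibration
s=robot.read_state(); delta(s,[.5575,-.1215,.134])
im,d=capture("scene")
cv2.imwrite("pics/s6.png",cv2.resize(im[130:250,110:270,::-1],None,fx=4.5,fy=4.5,interpolation=cv2.INTER_CUBIC))
```

```text
t 7.6 pos [ 0.4758 -0.108   0.1341] toolx yaw 1.4364 tilt [-0.002  0.001 -1.   ] tool delta xyz [-0.0025 -0.     -0.0828] F [-0.11 -0.52  0.3 ] op 0.0001
```

View pics/s6.png

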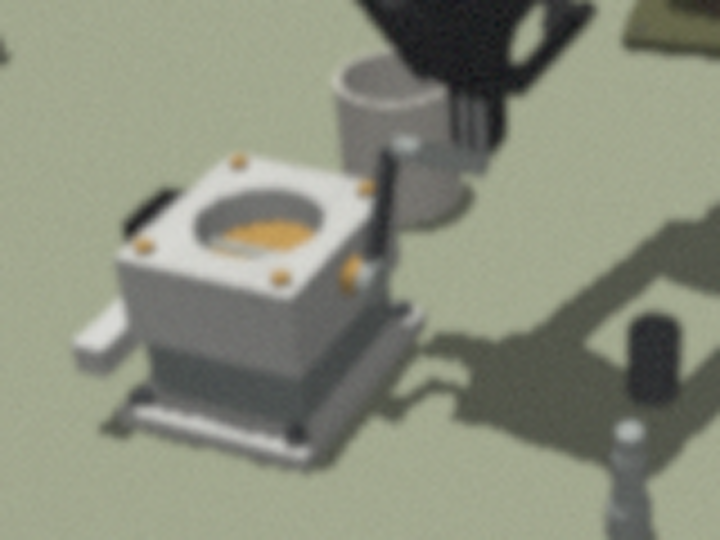

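The fingertips (470, 120) stand behind the outer part of the pin (440, 150). Pushing.

Request:
jog_arm --targets '[{"ax": 0,"ay": 0,"az": 0,"x": -0.001,"y": 0,"z": -0.01,"hand": 1},{"ax": 0,"ay": 0,"az": 0,"x": -0.001,"y": 0,"z": -0.01,"hand": 1},{"ax": 0,"ay": 0,"az": 0,"x": -0.001,"y": 0,"z": -0.01,"hand": 1},{"ax": 0,"ay": 0,"az": 0,"x": 0,"y": 0,"z": -0.01,"hand": 1},{"ax": 0,"ay": 0,"az": 0,"x": 0,"y": 0,"z": -0.01,"hand": 1},{"ax": 0,"ay": 0,"az": 0,"x": 0,"y": 0,"z": -0.01,"hand": 1},{"ax": 0,"ay": 0,"az": 0,"x": 0,"y": 0,"z": -0.01,"hand": 1},{"ax": 0,"ay": 0,"az": 0,"x": 0,"y": 0,"z": -0.005,"hand": 1},{"ax": 0,"ay": 0,"az": 0,"x": 0,"y": 0,"z": 0,"hand": 1},{"ax": 0,"ay": 0,"az": 0,"x": 0,"y": 0,"z": 0,"hand": 1}]'

```text
t: 8.65
eef_pos: [0.5503, -0.1223, 0.1342]
tcp_rot: [0.533, 0.465, -0.465, -0.533]
wrist_force: [0.0, -0.1, -0.4]
opening: 0.0003
```

Request:
jog_arm --targets '[{"ax": 0,"ay": 0,"az": 0,"x": 0,"y": 0,"z": -0.003,"hand": 1},{"ax": 0,"ay": 0,"az": 0,"x": 0,"y": 0,"z": -0.003,"hand": 1},{"ax": 0,"ay": 0,"az": 0,"x": 0,"y": 0,"z": 0,"hand": 1},{"ax": 0,"ay": 0,"az": 0,"x": 0,"y": 0,"z": 0,"hand": 1}]'

```text
t: 9.05
eef_pos: [0.5549, -0.1229, 0.1341]
tcp_rot: [-0.532, -0.465, 0.465, 0.533]
wrist_force: [-4.5, 0.6, 0.3]
opening: -0.0003
```

Resistance is now 4.5 N; pushing on to feel whether it is the stop.

Request:
jog_arm --targets '[{"ax": 0,"ay": 0,"az": 0,"x": 0,"y": 0,"z": -0.002,"hand": 1},{"ax": 0,"ay": 0,"az": 0,"x": 0,"y": 0,"z": 0,"hand": 1},{"ax": 0,"ay": 0,"az": 0,"x": 0,"y": 0,"z": 0,"hand": 1},{"ax": 0,"ay": 0,"az": 0,"x": 0,"y": 0,"z": 0,"hand": 1}]'

```text
t: 9.45
eef_pos: [0.5551, -0.1229, 0.1339]
tcp_rot: [-0.531, -0.464, 0.466, 0.534]
wrist_force: [-8.1, 1.0, 3.7]
opening: -0.0001
```

Run:
```python
from h import *
from cell import robot,capture,get_calibration
s=robot.read_state(); delta(s,[.5575,-.1215,.134])
im,d=capture("scene")
cv2.imwrite("pics/s7.png",cv2.resize(im[130:250,110:270,::-1],None,fx=4.5,fy=4.5,interpolation=cv2.INTER_CUBIC))
```

```text
t 9.45 pos [ 0.5551 -0.1229  0.1339] toolx yaw 1.4351 tilt [-0.005  0.001 -1.   ] tool delta xyz [ 0.0017 -0.0001 -0.0022] F [-8.08  1.03  3.67] op -0.0001
```

View pics/s7.png

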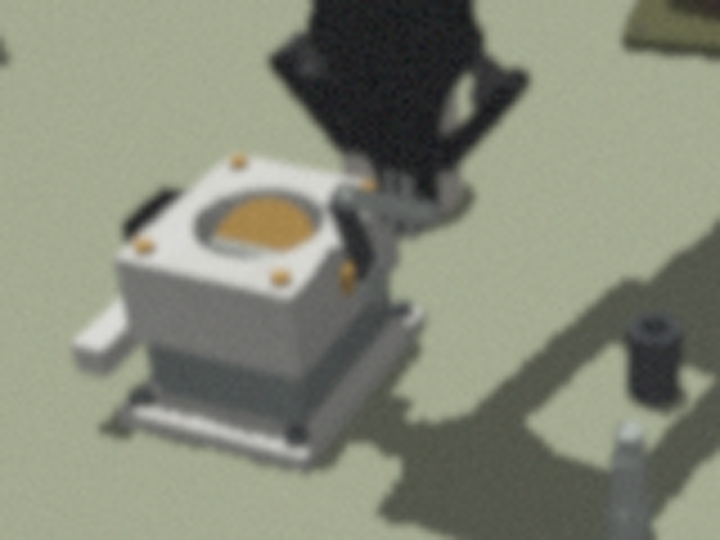

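Request:
jog_arm --targets '[{"ax": 0,"ay": 0,"az": 0,"x": 0,"y": 0,"z": 0.01,"hand": 1},{"ax": 0,"ay": 0,"az": 0,"x": 0,"y": 0,"z": 0.03,"hand": 1},{"ax": 0,"ay": 0,"az": 0,"x": 0,"y": -0.03,"z": 0,"hand": 1},{"ax": 0,"ay": 0,"az": 0,"x": 0,"y": -0.04,"z": 0,"hand": 1},{"ax": 0,"ay": 0,"az": 0,"x": 0.037,"y": 0,"z": 0.005,"hand": 1},{"ax": 0,"ay": 0,"az": 0,"x": 0.037,"y": 0,"z": 0.005,"hand": 1},{"ax": 0,"ay": 0,"az": 0,"x": 0.037,"y": 0,"z": 0.005,"hand": 1},{"ax": 0,"ay": 0,"az": 0,"x": 0.037,"y": 0,"z": 0.005,"hand": 1},{"ax": 0,"ay": 0,"az": 0,"x": 0.037,"y": 0,"z": 0.005,"hand": 1},{"ax": 0,"ay": 0,"az": 0,"x": 0.037,"y": 0,"z": 0.005,"hand": 1},{"ax": 0,"ay": 0,"az": 0,"x": 0.037,"y": 0,"z": 0.005,"hand": 1},{"ax": 0,"ay": 0,"az": 0,"x": 0,"y": 0,"z": 0,"hand": 1}]'

```text
t: 10.7
eef_pos: [0.5198, 0.1477, 0.2049]
tcp_rot: [0.532, 0.468, -0.464, -0.532]
wrist_force: [0.4, -1.5, 0.0]
opening: 0.0
```

Request:
jog_arm --targets '[{"ax": 0,"ay": 0,"az": 0,"x": 0,"y": 0.04,"z": 0,"hand": 1},{"ax": 0,"ay": 0,"az": 0,"x": 0,"y": 0.04,"z": 0,"hand": 1},{"ax": 0,"ay": 0,"az": 0,"x": 0,"y": 0,"z": 0,"hand": 1},{"ax": 0,"ay": 0,"az": 0,"x": 0,"y": 0,"z": 0,"hand": 1}]'

```text
t: 11.1
eef_pos: [0.5189, 0.1428, 0.1244]
tcp_rot: [-0.533, -0.465, 0.465, 0.533]
wrist_force: [0.2, 0.9, 0.5]
opening: 0.0
```

Run:
```python
from h import *
from cell import robot,capture,get_calibration
s=robot.read_state(); delta(s,[.518,.1432,.104])
im,d=capture("wrist")
cv2.imwrite("pics/w8.png",cv2.resize(im[:,:,::-1],(800,600)))
im,D=capture("top")
c=get_calibration("top"); np.savez("top8.npz",im=im,d=D,K=[c[k] for k in("fx","fy","cx","cy")],T=c["cam_to_world"])
cv2.imwrite("pics/t8.png",cv2.resize(im[170:245,275:380,::-1],None,fx=7,fy=7,interpolation=cv2.INTER_CUBIC))
```

```text
t 11.1 pos [0.5189 0.1428 0.1244] toolx yaw 1.4345 tilt [-0.001 -0.    -1.   ] tool delta xyz [0.0003 0.0204 0.0009] F [0.2  0.9  0.54] op 0.0
```

View pics/w8.png

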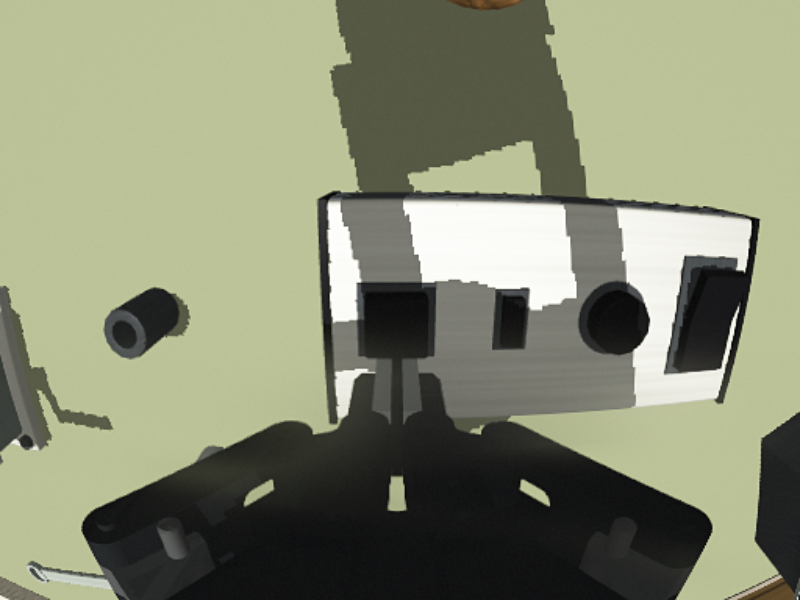

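View pics/t8.png

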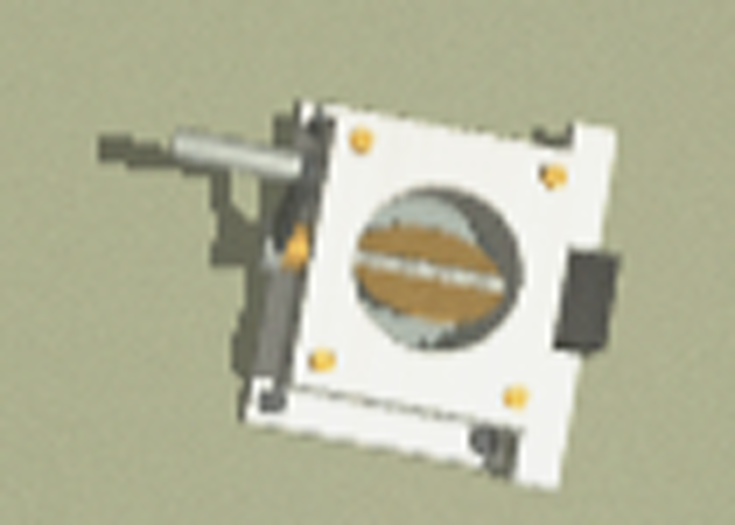

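The pin has moved from (148, 285) to (175, 140) in the top crop, about 57 mm, so the lever is at full open. The fingers are centred on the square key at (397, 322) in the wrist view. Pressing it now.

Request:
jog_arm --targets '[{"ax": 0,"ay": 0,"az": 0,"x": 0.0003,"y": 0.022,"z": 0.0005,"hand": 1},{"ax": 0,"ay": 0,"az": 0,"x": 0,"y": 0.022,"z": 0,"hand": 1},{"ax": 0,"ay": 0,"az": 0,"x": 0,"y": 0.004,"z": 0,"hand": 1},{"ax": 0,"ay": 0,"az": 0,"x": 0,"y": 0.003,"z": 0,"hand": 1},{"ax": 0,"ay": 0,"az": 0,"x": 0,"y": 0.003,"z": 0,"hand": 1},{"ax": 0,"ay": 0,"az": 0,"x": 0,"y": 0,"z": 0,"hand": 1},{"ax": 0,"ay": 0,"az": 0,"x": 0,"y": 0,"z": 0,"hand": 1},{"ax": 0,"ay": 0,"az": 0,"x": 0,"y": 0,"z": 0,"hand": 1}]'

```text
t: 12.0
eef_pos: [0.5189, 0.1436, 0.072]
tcp_rot: [0.533, 0.466, -0.464, -0.532]
wrist_force: [-2.3, -2.2, 5.7]
opening: -0.0002
```

Request:
jog_arm --targets '[{"ax": 0,"ay": 0,"az": 0,"x": 0,"y": 0.001,"z": 0,"hand": 1},{"ax": 0,"ay": 0,"az": 0,"x": 0,"y": 0,"z": 0,"hand": 1},{"ax": 0,"ay": 0,"az": 0,"x": 0,"y": 0,"z": 0,"hand": 1}]'

```text
t: 12.3
eef_pos: [0.519, 0.1436, 0.0719]
tcp_rot: [0.533, 0.466, -0.464, -0.532]
wrist_force: [-4.0, -2.0, 12.3]
opening: -0.0001
```

Fully down on its stop. Lifting clear and checking.

Request:
jog_arm --targets '[{"ax": 0,"ay": 0,"az": 0,"x": 0,"y": -0.02,"z": 0,"hand": 1},{"ax": 0,"ay": 0,"az": 0,"x": 0,"y": -0.04,"z": 0,"hand": 1},{"ax": 0,"ay": 0,"az": 0,"x": 0,"y": -0.04,"z": 0,"hand": 1},{"ax": 0,"ay": 0,"az": 0,"x": 0,"y": -0.04,"z": 0,"hand": 1},{"ax": 0,"ay": 0,"az": 0,"x": 0,"y": -0.03,"z": 0,"hand": 1},{"ax": 0,"ay": 0,"az": 0,"x": 0,"y": 0,"z": 0,"hand": 1},{"ax": 0,"ay": 0,"az": 0,"x": 0,"y": 0,"z": 0,"hand": 1},{"ax": 0,"ay": 0,"az": 0,"x": 0,"y": 0,"z": 0,"hand": 1}]'

```text
t: 13.1
eef_pos: [0.5176, 0.1436, 0.2387]
tcp_rot: [-0.533, -0.465, 0.465, 0.533]
wrist_force: [-0.7, -0.0, -0.2]
opening: -0.0
```

Run:
```python
from h import *
from cell import robot,capture,get_calibration
s=robot.read_state(); delta(s,s["eef_pos"])
a=capture("wrist")[0]; cv2.imwrite("pics/w9.png",cv2.resize(a[:,:,::-1],(800,600)))
im,D=capture("scene"); cv2.imwrite("pics/s9.png",cv2.resize(im[:,:,::-1],(800,600),interpolation=cv2.INTER_CUBIC))
```

```text
t 13.1 pos [0.5176 0.1436 0.2387] toolx yaw 1.435 tilt [-0.001 -0.    -1.   ] tool delta xyz [0. 0. 0.] F [-0.67 -0.05 -0.23] op -0.0
```

View pics/w9.png

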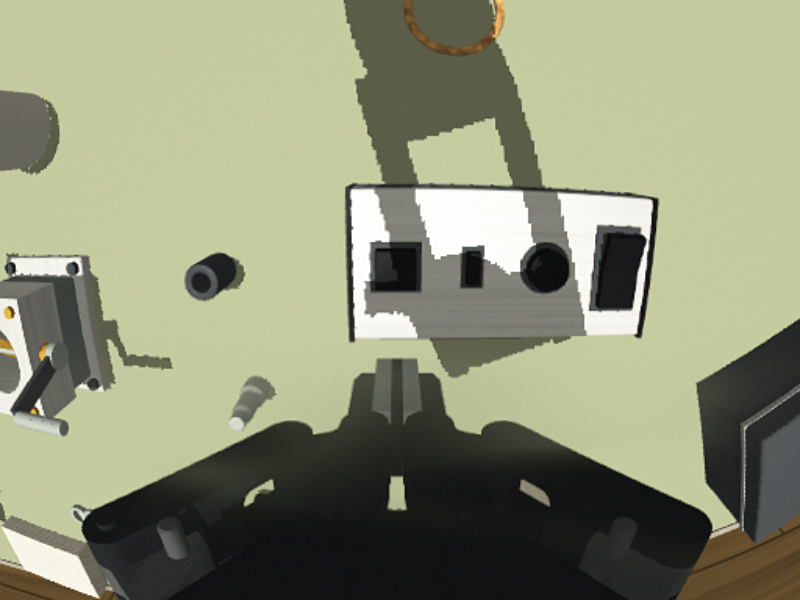

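View pics/s9.png

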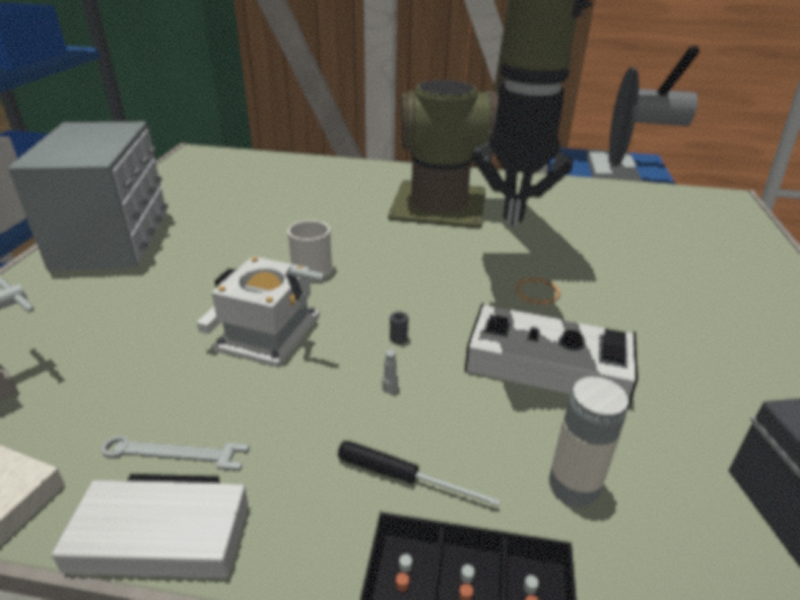

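The tester (350–655, 185–340), rocker on and keys up, and the lever forward in the wrist view. In the scene view, all the loose parts are at the same pixels as at the start. Handing in.

```bash
python3 -c "
from cell import robot
print(robot.sign_off(), robot.read_state()['t'])"
```

```text
the job is handed in; nothing more can be done
the job is handed in; nothing more can be done
```

I switched the tester on, pressed the round key with the throttle closed, pushed the lever to its full-open stop, pressed the square key, and handed the job in at about 13 s. `sign_off` gives no verdict, so what follows is from my own measurements.

- **Rocker:** it came up against its stop with the tips at 60 mm, and the wrist view afterwards showed its near end raised.
- **Round and square keys:** each reached its stop with the tips at 58 mm (6 mm of travel), at about 13 N and 12 N.
- **Lever:** it stopped moving as the force rose to 8 N. The pin had moved about 57 mm, against 58 mm expected.
- **Last pictures:** the rocker was on, the keys looked up, and the lever was forward. The tester and the other parts showed no visible shift from the first scene picture, and the fingers were well clear of everything. I judged this by eye and did not measure it.

One disagreement came up on the way. The wrist view put the tester about 2 mm further left than the top view did. I used a position between the two, and the fingers were centred on the controls. My first `jog_arm` call was refused for missing keys, so nothing moved.

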